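Close the paste pot whose lid missed its thread

TASK

The red lid on its paste pot was turned without catching the thread and is standing proud. Without lifting it off, turn it backward (anticlockwise from above) until it drops onto the pot, then turn it forward (clockwise) until it is fully closed against its stop, and let go. Leave the pot with the yellow lid closed as it is.

Things in the scene. Friction and masses are not known exactly. Their poses are not given: they have to be found in the camera images.
- red_pot: White pot under the red lid, 116 mm across, fixed. Origin on its axis at table height, z up. Shoulder 60 mm high, neck rim 90 mm. Shoulder marks: black bar toward the pot's +x = closed; green dot 79 deg anticlockwise (from above) = thread start. With the lid's pointer within 20 deg of the dot, the lid can sink 14 mm to the rim; turned clockwise from there it locks under ledges, stops at the bar.
- red_lid: Red lid, 81 mm wide, 0.09 kg. Origin on its axis at the skirt's lower edge, z up: 78 mm above table when proud (the start), 64 when down. Flat top 30 mm above origin; on it a wing grip 62 mm along x, 14 thick in y, 30 to 66 mm above origin. White stripe and pointer on the +x half. Start: pointer 7 to 35 deg anticlockwise of the bar; proud, it is blocked clockwise. Turns easily, sinks unforced.
- yellow_pot: Bystander: identical white pot with the yellow lid, same sizes, marks and axes as red_pot, also fixed on a 140 mm square plywood foot, 10 mm thick, as the red one is.
- yellow_lid: Bystander: yellow lid, same shape and axes as the red one, loose on its pot and already closed (origin 64 mm above the table, pointer at the black bar). To be left closed.
There are look-alikes about, which are no part of the job. What is meant by the red_lid is not grey, and is the larger of those in its own colour. What is shaped like the red_pot but blue is not meant.

How it is judged:
By the outcome, as a careful person would: the job done as asked, in the order asked, and still so for the second after the job is handed in, with the robot touching nothing.
It also fails if it takes over 35 s, if anything falls off the work surface, if the arm or the gripper's body presses on something with over 40 N, if the wrist force passes 120 N, or if a joint passes its speed limit or range.

ROBOT

A 7-joint arm with a two-finger parallel gripper is mounted at the origin on the work surface. World frame = base frame: x ahead of the robot, y to its left, z up, the work surface at z = 0. Lengths are in m, angles in rad, forces in N, time in s.
With the tool pointing down it reaches from about 0.4 to 0.85 m from the base axis. Payload 4.4 kg.
Tool frame: the origin (TCP) lies midway between the tips of the shut fingers; the grasp point (between the pads) lies 19 mm behind it (tcp_to_grasp is the distance from the TCP to the grasp point, in m); y points along the fingers, x is the direction in which the jaws open and shut, and the axes are right-handed (so a half turn about y gives the same grasp; the last joint's range is limited). The gripper opens to 94 mm and grips with 3 to 60 N. Pads are 16 mm wide; open, the fingers measure 119 mm over their backs; the gripper's body (75 mm by 177 mm) begins 78 mm behind the grasp point.
Start: joints at [1.126, 0.628, 0.038, 1.517, -0.027, 0.996, -0.02], TCP at [0.24, -0.604, 0.205] pointing down, gripper open.
Joint ranges: [-3.06, 3.06], [-0.37, 2.12], [-1.25, 1.32], [0.18, 2.47], [-1.1, 4.24], [0.23, 1.98], [-2.94, 2.94]. Speed limits (rad/s): [2.57, 2.57, 3.14, 3.14, 3.14, 3.14, 3.14].

INTERFACE

Orientations are given as a unit quaternion [w, x, y, z].
In Python, from workcell import reach, servo_line, set_joints, set_gripper, wait, solve_ik, sense, grab_frame, calibration, IKError, job_done, tcp_to_grasp gives the robot as it stands. The module is installed in compiled form; this text tells all that it offers. Calls block until the motion is done:
- reach(position, orientation): joint-space move of the TCP to a pose.
- servo_line(position, attitude=None, rate=0.15): straight line of the TCP; attitude=None keeps the orientation; rate is the mean speed in m/s.
- set_joints(angles): joint-space move.
- set_gripper(opening, grasp_force=None): finger opening in m; grasp_force is the grip in N (None keeps the last); returns when the fingers have stopped.
- wait(seconds).
- solve_ik(position, orientation): joint angles nearest the present ones, or None.
- sense(): the state.
- grab_frame(name): name is "scene" or "side" or "wrist"; returns the picture (384x512x3 uint8, red, green, blue); there is no depth.
- calibration(name): a dict with "fovy" (degrees; the focal length in pixels is half the picture's height over the tangent of half this angle, whatever the lens; pixels are square), "cx", "cy" (the principal point, pixels), "xyz" and "rotation" of the camera in the world; the wrist camera has in their place "hand_eye" (4x4, takes a point from camera to tool coordinates, whose origin is the TCP and whose axes are the tool frame's). Camera axes: x right, y up, looking along -z (the intrinsics and any distortion apply to the point x, -y, -z); pixel columns grow to the right and rows downward; lengths in m; the calibration is good to about 2 mm. A picture is of the moment at which its call begins: read the wrist's pose just before it. calibration takes no time and is no camera call.
A pose or a line that the arm cannot do raises IKError and nothing moves.
- job_done(): hands the job in, once; it reports no verdict.
The state is a dict: "t": time; "joints": joint angles; "qvel": joint speeds; "joint_efforts": joint torques, N m; "eef_pos": TCP position; "tool_rot": TCP orientation; "contact_force": force on the tool from outside, world axes, zero at the start; "wrist_torque": the same for the moment, N m; "gripper_width": finger opening in m.
Only numpy, scipy, OpenCV 4.12 (cv2) and the standard library are available. Lean on these libraries where they do the work, as an engineer would, in place of code of your own. Each camera call takes 0.05 s, during which the arm holds its last target. There are 200 camera calls.

## Working session

There is one attempt and no reset: what is moved stays moved. The work goes in short steps, each a Python script; the robot and the scene stay as the last script left them, time stands still between calls to the robot, and variables do not carry over. Pictures are saved under pics/ and viewed, about 8 in all and at most 12, crops included, and the job is handed in when it is done.

```bash
mkdir -p pics
python3 - <<'E'
from workcell import *
import cv2,numpy as np
for n in("scene","side"):
    f=grab_frame(n); cv2.imwrite(f"pics/{n}0.png",f[:,:,::-1]); print(n,calibration(n))
print(calibration("wrist"),tcp_to_grasp); s=sense(); print(s)
E
```

```text
scene {'fovy': 44.042522411767536, 'cx': 251.5528007170855, 'cy': 194.09174039208776, 'xyz': array([1.10685209, 0.35803234, 1.19875866]), 'rotation': array([0.4874945 , 0.13907806, 0.22637809, 0.83172073])}
side {'fovy': 55.8616384239591, 'cx': 258.3780174031046, 'cy': 191.94668629095415, 'xyz': array([0.33869581, 0.81100604, 0.58401993]), 'rotation': array([-0.09294651, -0.04567783,  0.47215726,  0.87540962])}
{'fovy': 65.94010791744098, 'cx': 249.44131157242316, 'cy': 186.0082845351693, 'hand_eye': array([[ 9.99999492e-01,  4.65885318e-04,  8.93899974e-04,
         5.06727448e-04],
       [ 7.48418685e-04,  2.50896583e-01, -9.68013608e-01,
        -1.78628549e-01],
       [-6.75259776e-04,  9.68013785e-01,  2.50896106e-01,
         7.28485674e-02],
       [ 0.00000000e+00,  0.00000000e+00,  0.00000000e+00,
         1.00000000e+00]])} 0.0188
{'t': 0.1, 'joints': array([ 1.1262137 ,  0.62923631,  0.03844278,  1.51825774, -0.02702233,
        0.99627325, -0.01998268]), 'qvel': array([-0.00110833, -0.00193443, -0.00082726, -0.00193459,  0.0006106 ,
        0.00144112, -0.00167219]), 'joint_efforts': array([ 3.40033534e-03, -5.50795984e+01,  1.14754938e+00, -1.87117159e+01,
       -5.21256134e-02,  1.91990915e-02,  9.80115624e-05]), 'eef_pos': array([ 0.24018262, -0.60336575,  0.20466053]), 'tool_rot': array([ 0.58552151, -0.58486101,  0.3974107 , -0.3964428 ]), 'contact_force': array([ 0.37373222, -0.64261121,  0.34139157]), 'wrist_torque': array([-0.03099318, -0.01960977,  0.00775055]), 'gripper_width': 0.09400493383265525}
```

View pics/scene0.png

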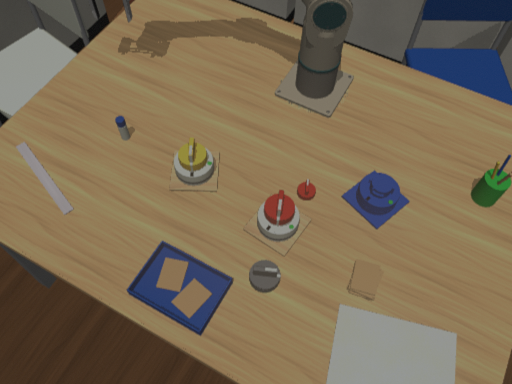

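View pics/side0.png

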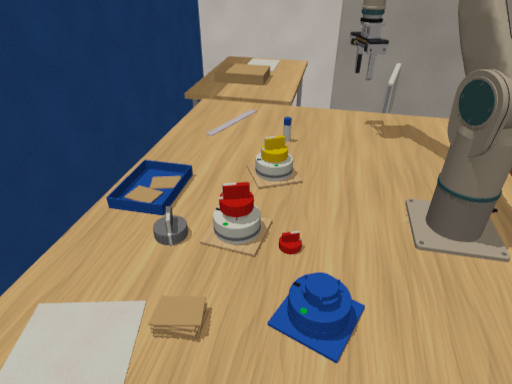

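The red lid sits on the pot near (278,212) in the scene view; in the side view it is near (237,200). The green dot and black bar show on the shoulder. The small red lid (306,190), the grey lid and the blue pot are decoys.

```bash
cat > h.py <<'E'
from workcell import *
import cv2,numpy as np
from scipy.spatial.transform import Rotation as Ro
def q2R(q): return Ro.from_quat(np.r_[q[1:],q[0]]).as_matrix()
def quat(yaw):   # tool down, tool x at yaw
    c,s=np.cos(yaw),np.sin(yaw)
    q=Ro.from_matrix(np.array([[c,0,-s],[s,0,c],[0,-1,0]])).as_quat(); return np.r_[q[3],q[:3]]
def cam(name,s=None):
    k=calibration(name)
    if name=="wrist":
        H=k["hand_eye"];T=q2R(s["tool_rot"]); return k,T@H[:3,3]+s["eef_pos"],T@H[:3,:3]
    return k,k["xyz"],q2R(k["rotation"])
def ray(c,uv,z):
    k,p,R=c; f=192/np.tan(np.radians(k["fovy"])/2)
    uv=np.atleast_2d(uv).astype(float)
    d=np.c_[(uv[:,0]-k["cx"])/f,-(uv[:,1]-k["cy"])/f,-np.ones(len(uv))]@R.T
    return p+d*((z-p[2])/d[:,2])[:,None]
def shot(name,tag):
    s=sense(); f=grab_frame(name); cv2.imwrite(f"pics/{tag}.png",f[:,:,::-1]); return f,cam(name,s)
def hsv(f): return cv2.cvtColor(f,cv2.COLOR_RGB2HSV)
def blobs(m,amin=10):
    n,l,st,ce=cv2.connectedComponentsWithStats(m.astype(np.uint8)); o=[i for i in range(1,n) if st[i,4]>=amin]
    return [(st[i,4],ce[i],l==i) for i in sorted(o,key=lambda i:-st[i,4])]
def red(f): h=hsv(f); return ((h[...,0]<8)|(h[...,0]>172))&(h[...,1]>150)&(h[...,2]>60)
E
python3 - <<'E'
from h import *
for n in("scene","side"):
    f=cv2.imread(f"pics/{n}0.png")[:,:,::-1].copy(); b=blobs(red(f))[:2]
    for a,c,m in b: print(n,a,c,ray(cam(n),c,.11)) 
    h=hsv(f); g=(abs(h[...,0].astype(int)-60)<15)&(h[...,1]>120)
    for a,c,m in blobs(g,3)[:6]: print(' g',a,c,ray(cam(n),c,.06))
print(sense()['t'])
p=np.array([0.6,0,.3])
E
```

```text
scene 542 [279.26199262 206.19926199] [[0.53032546 0.13411158 0.11      ]]
scene 215 [306.13953488 190.2744186 ] [[0.45120146 0.1744963  0.11      ]]
 g 871 [490.10677382 188.20091848] [[0.15836355 0.61740181 0.06      ]]
 g 11 [390.09090909 201.81818182] [[0.3401785  0.38562695 0.06      ]]
 g 7 [291.         226.28571429] [[0.54335294 0.17979999 0.06      ]]
 g 6 [209.  162.5] [[ 0.47481801 -0.12108785  0.06      ]]
side 936 [236.44230769 199.82692308] [[0.52577792 0.14907026 0.11      ]]
side 405 [289.71604938 242.92839506] [[0.38577534 0.27048476 0.11      ]]
 g 24 [303.29166667 310.70833333] [[0.34325953 0.38583259 0.06      ]]
 g 10 [225.  223.5] [[0.54673571 0.17857767 0.06      ]]
 g 4 [276.   164.75] [[ 0.47765958 -0.12377771  0.06      ]]
0.1
```

Run:
```python
from h import *
p=np.array([.53,.14,.33])
for base in(90,-90):
    for a in(-10,10,70,90):
        for z in (.11,.33):
            j=solve_ik(np.r_[p[:2],z],quat(np.radians(base+a))); print(base,a,z,None if j is None else np.round(j,2))
T=q2R(sense()['tool_rot']); print(T.round(2))
```

```text
90 -10 0.11 [ 0.09  0.69 -0.63  1.88  0.57  0.76  0.54]
90 -10 0.33 [ 0.24  0.46 -0.84  1.61  0.36  1.23  0.73]
90 10 0.11 [ 0.14  0.71 -0.71  1.88  0.64  0.79  0.83]
90 10 0.33 [ 0.3   0.5  -0.96  1.61  0.42  1.26  1.01]
90 70 0.11 [ 0.32  0.85 -1.06  1.88  0.9   0.99  1.64]
90 70 0.33 [ 0.35  0.53 -1.06  1.61  0.48  1.29  2.01]
90 90 0.11 [-0.66  0.68  0.54  1.91 -0.53  0.7  -2.94]
90 90 0.33 [ 0.35  0.53 -1.06  1.61  0.48  1.29  2.36]
-90 -10 0.11 [-0.39  0.62  0.12  1.9  -0.11  0.63 -1.94]
-90 -10 0.33 [-0.11  0.37 -0.29  1.62  0.11  1.17 -2.17]
-90 10 0.11 [-0.33  0.61  0.03  1.9  -0.03  0.63 -1.68]
-90 10 0.33 [-0.04  0.38 -0.39  1.62  0.15  1.18 -1.86]
-90 70 0.11 [-0.17  0.62 -0.22  1.89  0.21  0.65 -0.86]
-90 70 0.33 [ 0.04  0.4  -0.51  1.61  0.2   1.19 -0.86]
-90 90 0.11 [-0.11  0.63 -0.3   1.89  0.28  0.67 -0.58]
-90 90 0.33 [ 0.05  0.4  -0.52  1.61  0.21  1.19 -0.52]
[[ 0.37 -0.    0.93]
 [-0.93  0.    0.37]
 [-0.   -1.    0.  ]]
```

Run:
```python
from h import *
reach([.53,.14,.27],quat(np.radians(-80)))
f,c=shot("wrist","w1"); cv2.imwrite("pics/w1b.png",cv2.resize(f[:,:,::-1],(768,576),interpolation=cv2.INTER_CUBIC))
np.savez("w1.npz",p=c[1],R=c[2]); s=sense(); print(s['t'],s['eef_pos'],c[1])
b=blobs(red(f))
for a,ce,m in b[:3]: print(a,ce,ray(c,ce,.108))
h=hsv(f); g=(abs(h[...,0].astype(int)-60)<15)&(h[...,1]>120)
for a,ce,m in blobs(g,5)[:6]: print(' g',a,ce,ray(c,ce,.06))
```

```text
2.9667 [0.53026863 0.13911434 0.26988483] [0.60224733 0.15121826 0.44849587]
3273 [253.87870455 172.48609838] [[0.53224643 0.13379065 0.108     ]]
907 [222.88974642 239.18853363] [[0.44203587 0.15697898 0.108     ]]
 g 61 [220.26229508 148.67213115] [[0.54624226 0.18041124 0.06      ]]
 g 53 [422.96226415 232.56603774] [[ 0.47798813 -0.11932774  0.06      ]]
```

View pics/w1b.png

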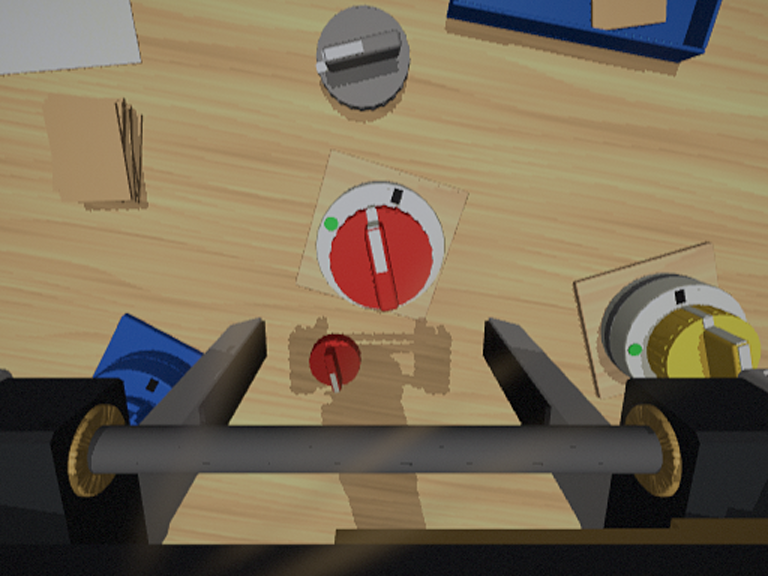

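The close look shows the red lid near (254,172), with the white stripe pointing up-image, tilted slightly towards the dot. The bar is at (265,131) and the green dot at (220,149).

Run:
```python
from h import *
f=cv2.imread("pics/w1.png")[:,:,::-1].copy(); d=np.load("w1.npz"); c=(calibration("wrist"),d['p'],d['R']); h=hsv(f)
r=blobs(red(f))[0][2]
# bar
m=(h[...,2]<60); m[:100]=0;m[150:]=0;m[:,:210]=0;m[:,300:]=0
B=blobs(m,8)[0]; print(B[:2])
B=ray(c,B[1],.06)[0]; G=ray(c,[220.26,148.67],.06)[0]
print("B",B,"G",G)
# isoceles centre, G is 79deg ccw of B
M=(B+G)/2; v=(G-B)[:2]; L=np.hypot(*v); n=np.array([-v[1],v[0]])/L
C=M[:2]+n*(L/2)/np.tan(np.radians(39.5)); print("C",C,"rB",np.hypot(*(B[:2]-C)),"bar ang",np.degrees(np.arctan2(*(B[:2]-C)[::-1])))
# lid outline circle on plane .108 / stripe
cn=max(cv2.findContours(cv2.morphologyEx(r.astype(np.uint8),cv2.MORPH_CLOSE,np.ones((15,15))),0,1)[0],key=len)[:,0]
P=ray(c,cn,.10)[:,:2]*1000; (x,y),R=cv2.minEnclosingCircle(P.astype(np.float32)); print("lid",x,y,R)
A=np.c_[2*P,np.ones(len(P))]; s=np.linalg.lstsq(A,(P**2).sum(1),rcond=None)[0]; print(s[:2],np.sqrt(s[2]+s[0]**2+s[1]**2))
w=(h[...,1]<60)&(h[...,2]>150); hull=cv2.drawContours(np.zeros(r.shape,np.uint8),[cv2.convexHull(cn)],-1,1,-1)
w=w&(hull>0)
for a,ce,mm in blobs(w,5)[:4]:
    yy,xx=np.nonzero(mm); 
    Q=ray(c,np.c_[xx,yy],.144)[:,:2]*1000; vx,vy,x0,y0=cv2.fitLine(Q.astype(np.float32),2,0,.01,.01).ravel()
    print("stripe",a,ce,Q.mean(0),np.degrees(np.arctan2(vy,vx)),xx.min(),xx.max(),yy.min(),yy.max())
cv2.imwrite("pics/w1c.png",cv2.resize(f[100:220,190:320,::-1],None,fx=5,fy=5,interpolation=cv2.INTER_CUBIC))
```

```text
(np.int32(49), array([263.91836735, 130.36734694]))
B [0.57934547 0.12828421 0.06      ] G [0.54624452 0.18041462 0.06      ]
C [0.53117537 0.13427208] rB 0.04854084020181458 bar ang -7.085903629295629
lid 530.5576171875 133.13551330566406 42.74091720581055
[530.71465921 133.80670348] 40.719860213616606
stripe 220 [251.33181818 166.48181818] [545.43705394 139.35374963] 21.664066 245 257 151 181
stripe 61 [247.45901639 142.63934426] [569.23465993 147.57272334] 15.3065405 244 251 138 147
```

View pics/w1c.png

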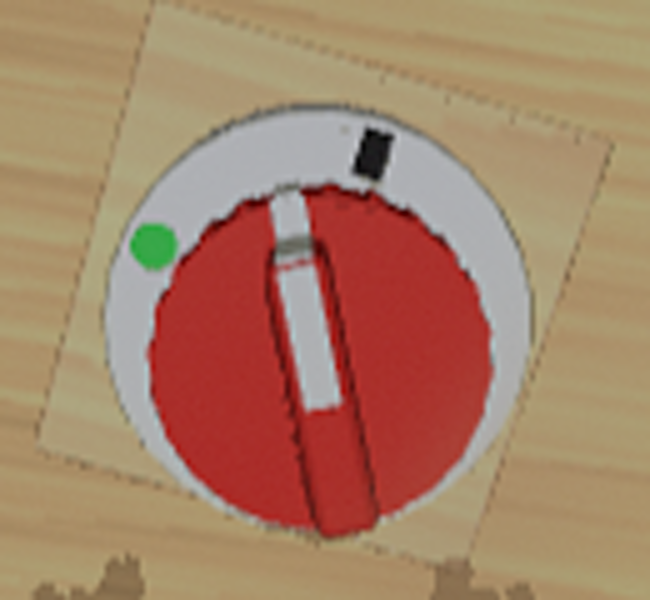

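```bash
cat >> h.py <<'E'
C=np.array([.531,.134])
def turn(a,z): servo_line(np.r_[C,z],quat(np.radians(a-90)))
def st(tag=""):
    s=sense(); T=q2R(s['tool_rot']); print(tag,round(s['t'],2),s['eef_pos'].round(4),"ang",round(np.degrees(np.arctan2(T[1,0],T[0,0]))+90,1),"F",s['contact_force'].round(1),"T",s['wrist_torque'].round(2),"w",round(s['gripper_width'],4),"j7",s['joints'][6].round(2))
E
python3 - <<'E'
from h import *
reach(np.r_[C,.18],quat(np.radians(21.7-90))); st()
servo_line(np.r_[C,.116]); st()
set_gripper(0.0,8); st("grip")
for a in (30,45,60,72): turn(a,.116); st()
E
```

```text
3.42 [0.5313 0.1338 0.1802] ang 21.6 F [ 0.4 -0.4 -0.7] T [ 0.02 -0.02 -0.04] w 0.0943 j7 -1.7
 3.99 [0.5323 0.1347 0.1175] ang 21.7 F [0.1 0.4 0.6] T [ 0.01 -0.02 -0.  ] w 0.0938 j7 -1.74
grip 5.19 [0.531 0.134 0.116] ang 21.7 F [0.  0.5 0.1] T [-0.01  0.01  0.03] w 0.014 j7 -1.74
 5.48 [0.531 0.134 0.116] ang 29.8 F [0.7 0.7 0. ] T [ 0.02 -0.06 -0.05] w 0.0139 j7 -1.63
 5.89 [0.531  0.1339 0.1159] ang 44.7 F [-0.8 -0.3 -0.8] T [ 0.01 -0.01 -0.04] w 0.0141 j7 -1.43
 6.3 [0.5309 0.1339 0.1159] ang 59.7 F [-0.6 -0.1 -0.9] T [-0.1   0.01  0.05] w 0.0141 j7 -1.23
 6.66 [0.531  0.1339 0.116 ] ang 71.7 F [-0.  -0.4 -0.3] T [-0.09 -0.07  0.06] w 0.014 j7 -1.07
```

Run:
```python
from h import *
f0,_=shot("side","s1")
set_gripper(0.034,8); wait(0.4); st()
f,_=shot("side","s2")
for g in(f0,f):
    m=blobs(red(g))[0]; print(m[:2],np.nonzero(m[2].any(1))[0][[0,-1]])
v=np.hstack([cv2.resize(g[130:260,180:300,::-1],None,fx=3,fy=3) for g in(f0,f)]); cv2.imwrite("pics/s12.png",v)
```

```text
7.63 [0.531 0.134 0.116] ang 72.0 F [-0.4  0.3 -0.3] T [-0.06 -0.05  0.03] w 0.0339 j7 -1.07
(np.int32(564), array([240.06914894, 203.19680851])) [186 216]
(np.int32(609), array([239.97208539, 206.7044335 ])) [184 221]
```

View pics/s12.png

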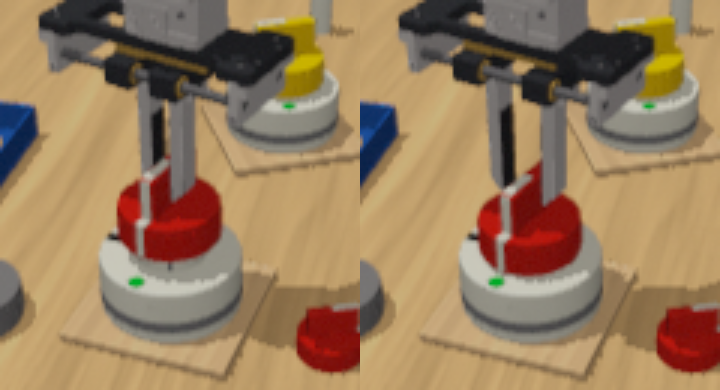

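After the release the lid dropped about 5 px (expected 4.8 px for 14 mm), and the skirt now sits at the shoulder beside the dot. Next I regrip lower and turn clockwise.

Run:
```python
from h import *
servo_line(np.r_[C,.102]); st()
set_gripper(0.0,12); st("grip")
for a in (55,40,25,10,0,-4): turn(a,.102); st()
for a in (-6,-8,-10,-12,-14):
    turn(a,.102); wait(.1); st()
    if abs(sense()['wrist_torque'][2])>.4: break
```

```text
7.93 [0.5303 0.1337 0.1014] ang 72.0 F [ 0.1 -0.3  0.7] T [-0.04 -0.05  0.04] w 0.0341 j7 -1.08
grip 8.38 [0.5313 0.1341 0.1024] ang 72.0 F [0.2 0.5 1.6] T [-0.01  0.01  0.02] w 0.0138 j7 -1.08
 8.83 [0.5314 0.1341 0.1023] ang 55.2 F [-0.1 -0.7  4.2] T [-0.14 -0.03 -0.01] w 0.0138 j7 -1.31
 9.24 [0.5315 0.1342 0.1024] ang 40.2 F [0.8 0.2 5. ] T [-0.14 -0.17 -0.06] w 0.0143 j7 -1.5
 9.65 [0.5315 0.1342 0.1024] ang 25.3 F [ 0.7 -0.4  4.4] T [-0.08 -0.08 -0.03] w 0.0141 j7 -1.7
 10.06 [0.5315 0.1342 0.1023] ang 10.3 F [ 0.2 -0.6  6.2] T [-0.08 -0.07 -0.11] w 0.0137 j7 -1.89
 10.38 [0.5314 0.1343 0.1024] ang 0.3 F [0.2 0.3 6.3] T [ 0.01 -0.1  -0.13] w 0.0136 j7 -2.02
 10.63 [0.5313 0.1344 0.1023] ang -3.7 F [ 0.  -0.4  6.9] T [ 0.02 -0.07 -0.05] w 0.0142 j7 -2.07
 10.98 [0.5313 0.1344 0.1024] ang -5.7 F [0.3 0.6 6.5] T [ 0.01 -0.05 -0.03] w 0.014 j7 -2.09
 11.33 [0.5313 0.1343 0.1023] ang -7.6 F [ 1.7 -0.4  5.8] T [ 0.01 -0.03  0.21] w 0.0138 j7 -2.12
 11.68 [0.5313 0.1343 0.1023] ang -9.6 F [-0.  -0.8  8.2] T [-0.03 -0.06  0.29] w 0.014 j7 -2.14
 12.03 [0.5313 0.1343 0.1023] ang -11.6 F [ 0.8 -0.8  6.2] T [-0.03 -0.04  0.37] w 0.0148 j7 -2.17
 12.38 [0.5313 0.1343 0.1023] ang -13.6 F [ 0.2 -0.9  6.2] T [-0.03 -0.06  0.29] w 0.0151 j7 -2.19
```

Torque rose at about -7.5°, the bar's direction, so the stop has been reached. I'll release, retreat and check.

Run:
```python
from h import *
set_gripper(0.05); st()
servo_line(np.r_[C,.27]); wait(.2); st()
f,c=shot("wrist","w2"); h=hsv(f)
bl=blobs(red(f))[0]; r=bl[2]
cn=max(cv2.findContours(cv2.morphologyEx(r.astype(np.uint8),cv2.MORPH_CLOSE,np.ones((15,15))),0,1)[0],key=len)[:,0]
hull=cv2.drawContours(np.zeros(r.shape,np.uint8),[cv2.convexHull(cn)],-1,1,-1)
w=(h[...,1]<60)&(h[...,2]>150)&(hull>0)
for a,ce,mm in blobs(w,5)[:2]:
    yy,xx=np.nonzero(mm); Q=ray(c,np.c_[xx,yy],.13)[:,:2]*1000
    vx,vy,_,_=cv2.fitLine(Q.astype(np.float32),2,0,.01,.01).ravel(); print("stripe",a,Q.mean(0),np.degrees(np.arctan2(vy,vx)))
x,y=bl[1].astype(int); cv2.imwrite("pics/w2c.png",cv2.resize(f[max(0,y-75):y+75,x-75:x+165,::-1],None,fx=3.3,fy=3.3,interpolation=cv2.INTER_CUBIC))
g,_=shot("side","s3"); m=blobs(red(g))[0]; print(m[:2],np.nonzero(m[2].any(1))[0][[0,-1]])
```

```text
13.09 [0.531 0.134 0.102] ang -14.0 F [-1.   0.1  0.7] T [ 0.15  0.01 -0.  ] w 0.0501 j7 -2.2
 14.56 [0.5306 0.1339 0.2693] ang -14.0 F [ 0.2 -0.3 -0.5] T [ 0.07  0.03 -0.04] w 0.0499 j7 -2.16
stripe 204 [546.51879182 132.19558559] -7.0659833
stripe 53 [571.01394192 128.44866403] -7.812616
(np.int32(931), array([235.90225564, 204.8292159 ])) [188 221]
```

View pics/w2c.png

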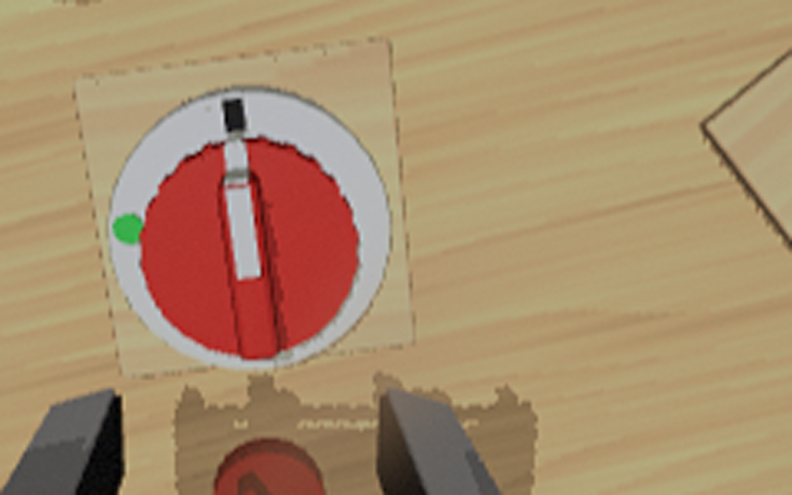

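View pics/s3.png

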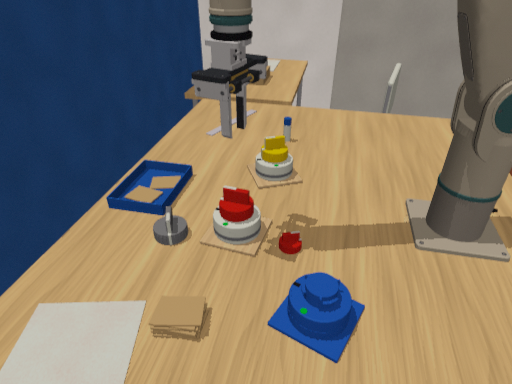

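The pointer meets the bar (both at -7°), the lid is down, and the gripper is clear. The yellow lid is untouched.

```bash
python3 -c "
from workcell import *
job_done()"
```

```text
the job is handed in; nothing more can be done
```

The red lid is closed on its pot. I handed the job in at about 15 s of the 35 s allowed, with the gripper clear of everything.

- **Turning backward:** I gripped the wing and turned the lid about 50° anticlockwise to the green dot without lifting it. I then loosened the grip and the lid dropped. The side view showed about 5 px of drop, which matches 14 mm.
- **Turning forward:** I regripped 14 mm lower and turned it clockwise. The wrist torque rose at about -7.5°, so the lid had reached its stop. I kept turning to -14° to make sure, and the fingers slipped slightly on the wing while the lid stayed put.
- **Last checks:** After letting go, the stripe was at -7.1° (the pointer's tip at -7.8°), against -7.1° measured for the bar. The skirt was still at its lowered height in the side view. The yellow lid looked unchanged.

No check failed or disagreed. Measured forces stayed under about 9 N.

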